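Try a pitch comb leaf in a second-hand vice screw

TASK

On the sale table a vice screw lies in a wooden cradle. Take the coarse pitch comb leaf (five broad teeth), lay it flat on the cradle's metal rest with its teeth towards the screw, and slide it until all its teeth are fully home in the thread grooves; press it home with a light push of about 8 N for two seconds to check that it sits flat and square, then let go and leave it seated there. Never force the teeth against the thread (well under 25 N), and do not disturb the fine leaf, the mug or the tape dispenser.

Things in the scene. Friction and masses are not known exactly. Their poses are not given: they have to be found in the camera images.
- stand: Fixed wooden cradle, base plate 170 x 200 mm. Origin at table height, straight below the middle of the screw. On its -x side is a flat level metal rest, x = -130 to -29 mm, y within +-70 mm, top 35 mm above the table. Two end blocks (y = +-78 to +-98, x within +-34 mm) are 72 mm high. Only they and the screw rise above the rest. x points across the rest to the screw, y along the screw.
- screw: Steel vice screw, fixed and rigid (force rises 5 N or more per mm). Origin on its axis, 38 mm above the table; axis = y. Square thread: crest diameter 50, groove-bottom diameter 38, pitch 12 mm, crests 5 mm wide, grooves 7 mm wide, over y within +-55 mm. Where along y the crests lie changes by up to a whole pitch and is NOT told by this pose: find it by feel or sight.
- coarse_leaf: Loose steel leaf, 0.15 to 0.3 kg, origin on its underside. Plate 6 mm thick, y within +-30, x = -50 to +18 mm; five teeth to its +x at y = -24, -12, 0, 12, 24, 5 mm wide, round tips at x = 26 mm. Starts flat on the table left or right of the stand. Seated: x along the stand's x, origin at x = -45, z = 35 mm in the stand's frame, y within +-30 mm; tips on the crests instead: x = -51.
- coarse_leaf_grip (a point): Middle of the black upright grip block on the coarse leaf, to hold it by: 12 mm thick along the leaf's x, 34 mm long along its y, 6 to 40 mm above the leaf's underside. This point is at x = -38, y = 0, z = 23 mm in the leaf's frame. A push high on the block tips the leaf nose-down; push low, near the plate.
- fine_leaf: Loose steel comb leaf like the coarse one, with the same plate and grip but eight narrow 3 mm teeth at 7 mm pitch. Does not fit this screw; leave it alone.
- mug: White mug, 80 mm across, 90 mm high, origin under its centre; bystander.
- tape_dispenser: Black tape dispenser, 55 x 150 x 84 mm, origin under its centre; bystander.

How it is judged:
On the way:
1. the coarse leaf is pressed fully home in the thread (at least 2 N on the screw), flat on the rest and square to the screw, for 0.5 s (x of coarse_leaf in the frame of stand between -0.047 and -0.0425 m and y of coarse_leaf in the frame of stand between -0.045 and 0.045 m and z of coarse_leaf in the frame of stand between 0.0335 and 0.0365 m and angle between the x axis of coarse_leaf and the x axis of stand, either way round below 0.05 rad and angle between coarse_leaf's own z axis and vertical below 0.04 rad and contact force between coarse_leaf and screw above 2 N), for 0.5 s.
At the end, for the whole second after the job is handed in: The coarse leaf lies released and at rest on the stand's rest, teeth fully home: origin between x = -47 and -42.5 mm, within 45 mm of the middle in y, at z = 33.5 to 36.5 mm in the stand's frame; its x within 0.05 rad of the stand's x and its tilt under 0.04 rad (x of coarse_leaf in the frame of stand between -0.047 and -0.0425 m and y of coarse_leaf in the frame of stand between -0.045 and 0.045 m and z of coarse_leaf in the frame of stand between 0.0335 and 0.0365 m and angle between the x axis of coarse_leaf and the x axis of stand, either way round below 0.05 rad and angle between coarse_leaf's own z axis and vertical below 0.04 rad and contact force between coarse_leaf and the fingers below 0.05 N and linear speed of coarse_leaf below 0.01 m/s); the robot touches nothing.
It fails at once if the leaf is forced against the screw with more than 25 N (contact force between coarse_leaf and screw above 25 N).
It fails at once if the fine leaf, the mug or the tape dispenser is moved by more than 15 mm (distance of any of fine_leaf, mug, tape_dispenser from where it was at the start of the episode above 0.015 m).
It also fails if it takes over 64 s, if anything falls off the work surface, if the arm or the gripper's body presses on something with over 40 N, if the wrist force passes 120 N, or if a joint passes its speed limit or range.

ROBOT

A 6-joint arm with a two-finger parallel gripper is mounted at the origin on the work surface. World frame = base frame: x ahead of the robot, y to its left, z up, the work surface at z = 0. Lengths are in m, angles in rad, forces in N, time in s.
With the tool pointing down it reaches from about 0.35 to 0.775 m from the base axis. Payload 7.3 kg.
Tool frame: the origin (TCP) lies on the centre line of the jaws, within the pads' length; the fingertips stand tip_reach ahead of it and the grasp point (between the pads) lies 6 mm ahead of it (tip_reach is the distance from the TCP to the fingertips, in m); x points along the fingers, y is the direction in which the jaws open and shut, and the axes are right-handed (so a half turn about x gives the same grasp; the last joint's range is limited). The gripper opens to 92 mm and grips with 3 to 60 N. Pads are 19 mm wide; open, the fingers measure 130 mm over their backs; the gripper's body (75 mm by 190 mm) begins 47 mm behind the grasp point.
Start: joints at [-1.355, 0.342, 1.524, -0, 1.275, -0.146], TCP at [0.186, -0.491, 0.252] pointing down, gripper open.
Joint ranges: [-2.53, 2.53], [-0.77, 2.02], [0.04, 2.7], [-1, 4.14], [0.28, 2.66], [-3.11, 3.11]. Speed limits (rad/s): [2.57, 2.57, 3.14, 3.14, 3.14, 3.14].

INTERFACE

Orientations are given as [roll, pitch, yaw] about the fixed x, y, z axes, in that order (R = Rz(yaw) Ry(pitch) Rx(roll)).
In Python, from cell import observe, read_camera, get_calibration, hand_in, tip_reach gives the robot as it stands. The module is installed in compiled form; this text tells all that it offers.
- The arm moves only by the shell command python3 -m crank 'ROWS' [FORCE]. ROWS is JSON, a list of rows, each an object of numbers: "fingers": the opening, from -1 (shut) to 1 (fully open); "tx", "ty", "tz": the shift along the tool's x, y, z in units of 40 mm (1.0 is 40 mm); "roll": the turn about the tool's x in units of 10 degrees (1.0 is 10 degrees). In form: [{"fingers": .., "tx": .., "ty": .., "tz": .., "roll": ..}, ...]. A call has exactly 8 rows; each row is the pose to reach, as a shift and turn from the pose commanded when the call began, along the tool's axes at that moment; what a row does not reach only later rows make up. A row lasts 1/8 s, in which the tool goes at most 62.5 mm and 10.7 degrees, less where a joint would pass 70% of its speed; a pose out of reach is approached as far as the arm can. A call with a gripper value outside its range is refused whole. The fingers move at their own pace and stop on an object; FORCE is the grip in N (left out, the last holds). Time passes only in rows, so rows that repeat a pose let the fingers close, or fill a call up. It gives the time, the measured TCP pose, the force and the opening at its end, in the units of the state.
- observe(): the state, without advancing time (a new reading comes with each control period).
- read_camera(name): name is "scene" or "top"; returns (picture, depth): 420x560x3 uint8, red, green, blue; 420x560 float32, m along the optical axis (not along the pixel's ray), 0 where there is no reading.
- get_calibration(name): a dict with "vertical_fov" (degrees; the focal length in pixels is half the picture's height over the tangent of half this angle, whatever the lens; pixels are square), "cx", "cy" (the principal point, pixels), "pose" (4x4, takes a point from camera to world coordinates). Camera axes: x right, y down, z forward; pixel columns grow to the right and rows downward; lengths in m; the calibration is good to about 2 mm. A picture is of the moment at which its call begins. get_calibration takes no time and is no camera call.
- hand_in(): hands the job in, once; it reports no verdict.
The state is a dict: "time": time; "qpos": joint angles; "qvel": joint speeds; "joint_efforts": joint torques, N m; "tool_pos": TCP position; "tool_rot": TCP orientation; "contact_force": force on the tool from outside, world axes, zero at the start; "torque": the same for the moment, N m; "opening": finger opening in m.
Only numpy, scipy, OpenCV 4.12 (cv2) and the standard library are available. Lean on these libraries where they do the work, as an engineer would, in place of code of your own. Each camera call takes 0.05 s, during which the arm holds its last target. There are 200 camera calls.

## Working session

There is one attempt and no reset: what is moved stays moved. The work goes in short steps, Python scripts to look and compute and a shell command to move; the robot and the scene stay as the last step left them, time stands still between calls to the robot, and variables do not carry over. Pictures are saved under pics/ and viewed, about 8 in all and at most 12, crops included, and the job is handed in when it is done.

```bash
mkdir -p pics; python3 - <<'E'
from cell import *
import cv2, numpy as np
print(observe(), tip_reach)
for n in ("scene","top"):
    im,d=read_camera(n); c=get_calibration(n); print(n,c)
    np.savez(f"pics/{n}0.npz",im=im,d=d)
    cv2.imwrite(f"pics/{n}0.png",im[:,:,::-1])
E
```

```text
{'time': 0.0, 'qpos': array([-1.35501071e+00,  3.42685370e-01,  1.52503165e+00,  4.32393739e-05,
        1.27540977e+00, -1.45985811e-01]), 'qvel': array([-0.00010705,  0.00079779,  0.00114575,  0.00046065,  0.00158795,
        0.00126489]), 'joint_efforts': array([-5.09159254e-04, -4.31247103e+01, -2.44223571e+01,  7.17753265e-02,
        5.59368299e-02, -1.26275868e-04]), 'tool_pos': array([ 0.18577144, -0.49062907,  0.25105922]), 'tool_rot': array([-1.7437272 ,  1.56926164,  1.75962427]), 'contact_force': array([ 0.03988611, -0.11923116,  0.41715906]), 'torque': array([-0.03801238,  0.02096813,  0.00546565]), 'opening': 0.09209894580120623} 0.025
scene {'vertical_fov': 45.24723161511686, 'cx': 278.45000652052454, 'cy': 204.6503989716152, 'pose': array([[-0.82596443,  0.43619422, -0.35709574,  1.05610473],
       [ 0.56360573,  0.65185722, -0.50737634,  0.68050004],
       [ 0.0114608 , -0.62033601, -0.78425243,  1.13005547],
       [ 0.        ,  0.        ,  0.        ,  1.        ]])}
top {'vertical_fov': 43.03530525778164, 'cx': 278.0672582119865, 'cy': 214.18678003141648, 'pose': array([[-0.00380709, -0.99122343,  0.1321424 ,  0.36261533],
       [-0.99989063,  0.00188481, -0.01466908,  0.01010171],
       [ 0.01429127, -0.13218379, -0.99112219,  1.47684169],
       [ 0.        ,  0.        ,  0.        ,  1.        ]])}
```

View pics/top0.png

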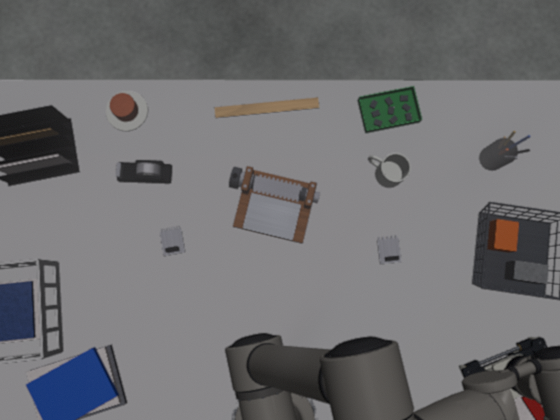

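View pics/scene0.png

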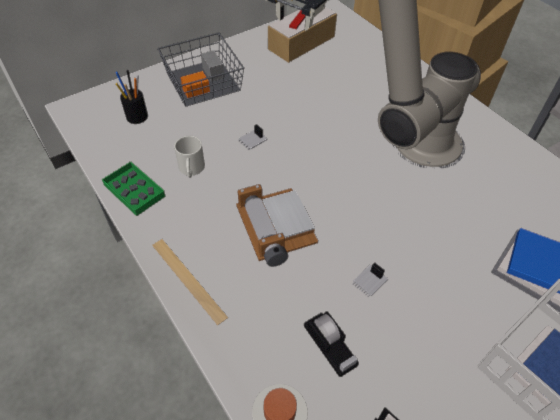

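The top view shows the stand near (275,205), leaves at (172,241) and (389,250), the mug at (392,170) and the tape dispenser at (145,170). I'll enlarge both leaves and the stand.

```bash
python3 - <<'E'
import cv2, numpy as np
t=cv2.imread("pics/top0.png"); s=cv2.imread("pics/scene0.png")
def crop(i,x,y,w,h,W,H): return cv2.resize(i[y:y+h,x:x+w],(W,H),interpolation=cv2.INTER_CUBIC)
row1=np.hstack([crop(t,152,220,40,40,260,260),crop(t,369,230,40,40,260,260),crop(t,225,155,100,100,260,260)])
row2=np.hstack([crop(s,350,258,40,40,260,260),crop(s,233,117,40,40,260,260),crop(s,227,177,100,100,260,260)])
cv2.imwrite("pics/c1.png",np.vstack([row1,row2]))
E
```

```text
(no output)
```

View pics/c1.png

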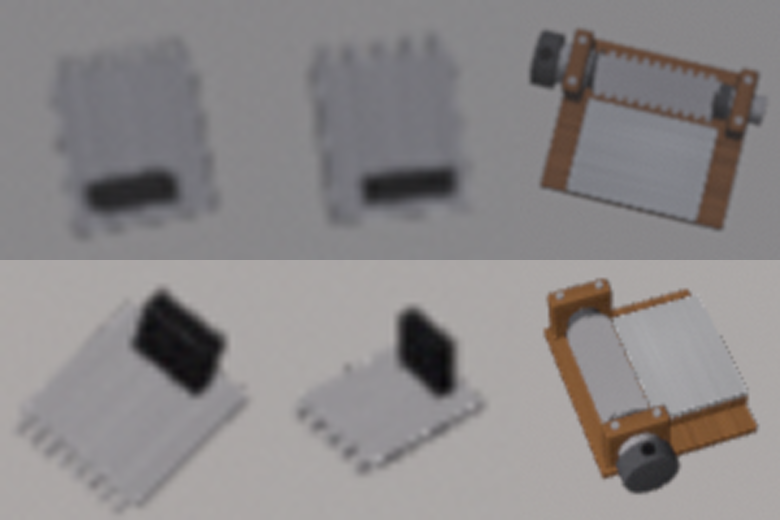

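The right-hand leaf in the top view, at (389,250), has five broad teeth, so it is the coarse one. The left one is the fine leaf. Both have their teeth pointing up the picture (world +x). Next I'll measure the coarse leaf and the stand's rest.

```bash
cat > h.py <<'E'
from cell import *
import cv2, numpy as np
def ray(n,uv,z):
    c=get_calibration(n); P=c["pose"]; f=210/np.tan(np.radians(c["vertical_fov"])/2)
    uv=np.atleast_2d(uv).astype(float)
    d=np.c_[(uv[:,0]-c["cx"])/f,(uv[:,1]-c["cy"])/f,np.ones(len(uv))]@P[:3,:3].T
    o=P[:3,3]; return o+d*((z-o[2])/d[:,2])[:,None]
def proj(n,p):
    c=get_calibration(n); P=c["pose"]; f=210/np.tan(np.radians(c["vertical_fov"])/2)
    q=(np.atleast_2d(p)-P[:3,3])@P[:3,:3]; return np.c_[q[:,0]/q[:,2]*f+c["cx"],q[:,1]/q[:,2]*f+c["cy"]]
def blob(m,box):
    x,y,w,h=box; k=np.zeros_like(m,np.uint8); k[y:y+h,x:x+w]=m[y:y+h,x:x+w]
    n,l,st,ce=cv2.connectedComponentsWithStats(k); i=1+np.argmax(st[1:,4]); return (l==i),ce[i],st[i]
E
python3 - <<'E'
from h import *
im=np.load("pics/top0.npz")["im"].astype(int); si=np.load("pics/scene0.npz")["im"].astype(int)
print("px leaf", im[240,389], "table", im[240,360], "grip",im[258,392],"rest",im[215,272],"wood",im[205,241])
# leaf: bg difference
def rect(n,mask,z,lab):
    v,u=np.nonzero(mask); p=ray(n,np.c_[u,v],z)[:,:2]; r=cv2.minAreaRect((p*1000).astype(np.float32)); print(lab,len(u),r, "mean",p.mean(0)); print(cv2.boxPoints(r))
bg=np.median(im[225:270,350:372].reshape(-1,3),0); print(bg)
dif=np.abs(im-bg).max(2)
print(dif[232:270:2,374:404:2])
m,_,_=blob((dif>12),(372,230,36,40)); rect("top",m,0.004,"leaf")
m,_,_=blob(im.sum(2)<150,(372,230,36,40)); rect("top",m,0.040,"grip")
sat=im.max(2)-im.min(2)
m,_,_=blob((sat<25)&(im.sum(2)>330),(238,190,70,60)); rect("top",m,0.035,"rest")
w,_,_=blob((im[...,0]-im[...,2]>25),(225,160,100,90)); rect("top",w,0.02,"wood")
m,_,_=blob(si.sum(2)<150,(233,117,40,40)); rect("scene",m,0.023,"gripS")
ss=si.max(2)-si.min(2)
m,_,_=blob((ss<30)&(si.sum(2)>400),(268,185,60,60)); rect("scene",m,0.035,"restS")
E
```

```text
px leaf [119 120 126] table [136 135 136] grip [38 37 38] rest [132 133 139] wood [99 72 58]
[136. 134. 137.]
[[  1.   1.   1.   1.   0.   1.   1.   1.   1.   1.   1.   1.   1.   1.
    0.]
 [  1.   1.   0.   1.   2.   0.   2.   1.   2.   2.   4.   2.   1.   1.
    2.]
 [  2.   1.   5.   1.   7.   2.  11.   6.  17.  12.  18.  15.   2.   1.
    1.]
 [  0.   3.  22.   8.  28.   8.  21.  15.  23.  17.  17.  18.   8.   1.
    1.]
 [  0.  12.  23.  16.  20.  17.  16.  16.  18.  18.  18.  19.  19.   3.
    1.]
 [  1.  16.  19.  19.  18.  18.  18.  15.  19.  17.  19.  19.  17.   2.
    1.]
 [  2.   9.  17.  18.  18.  19.  17.  17.  18.  17.  17.  20.  15.   1.
    1.]
 [  1.   3.  31.  19.  18.  19.  17.  17.  18.  17.  18.  21.  14.   2.
    0.]
 [  1.   1.  32.  20.  18.  21.  18.  17.  18.  18.  18.  20.  20.   9.
    1.]
 [  1.   3.  27.  19.  18.  20.  19.  18.  18.  19.  17.  21.  19.   6.
    1.]
 [  1.   1.  17.  20.  19.  19.  20.  18.  17.  19.  18.  22.  19.   6.
    2.]
 [  1.   2.  21.  24.  18.  20.  18.  19.  16.  19.  17.  19.  24.  13.
    1.]
 [  2.   1.  20.  23.  17.  25
[... 1298 characters left out ...]
62), (174.30303955078125, 170.4506072998047), 78.22208404541016) mean [ 0.58296712 -0.06513394]
[[ 478.78192   -81.23625 ]
 [ 645.64386  -116.02841 ]
 [ 681.22235    54.604874]
 [ 514.3604     89.39703 ]]
gripS 59 ((436.9097595214844, -319.33929443359375), (50.55727005004883, 19.04724884033203), 57.34496307373047) mean [ 0.43788581 -0.31780333]
[[ 415.25165 -335.4835 ]
 [ 431.2882  -345.76102]
 [ 458.56787 -303.1951 ]
 [ 442.5313  -292.91757]]
restS 2905 ((528.0677490234375, 27.522537231445312), (202.82913208007812, 168.90164184570312), 56.254249572753906) mean [0.52123101 0.018371  ]
[[ 401.5093     -9.891617]
 [ 541.9529   -103.717926]
 [ 654.6262     64.93669 ]
 [ 514.1826    158.763   ]]
```

```bash
cat >> h.py <<'E'
from scipy.spatial.transform import Rotation as Ro
LEAF=dict(yaw=np.radians(6),grip=(0.435,-0.3185)); SO=np.array([0.6272,-0.0130]); SY=np.radians(-14.2)
def stand(p,SO=SO,SY=SY):  # world xy -> stand
    c,s=np.cos(SY),np.sin(SY); return (np.atleast_2d(p)[:,:2]-SO)@np.array([[c,-s],[s,c]])
def world(x,y,z=0):
    c,s=np.cos(SY),np.sin(SY); return np.array([SO[0]+c*x-s*y,SO[1]+s*x+c*y,z])
def go(tcp,jawyaw=None):
    o=observe(); R=Ro.from_euler("xyz",o["tool_rot"]).as_matrix(); d=R.T@(np.array(tcp)-o["tool_pos"])
    y=np.arctan2(R[1,1],R[0,1]); print("tool x",R[:,0].round(4),"jaw yaw deg",np.degrees(y).round(2),"tcp",o["tool_pos"].round(4))
    r=0
    if jawyaw is not None:
        r=(jawyaw-y+np.pi/2)%np.pi-np.pi/2   # world yaw, half-turn symmetric
        r=-r # tool x points down
    print("tx %.3f ty %.3f tz %.3f roll %.3f"%(*(d/0.04),np.degrees(r)/10),"q6",o["qpos"][5].round(2),"F",o["contact_force"].round(1),"open",round(o["opening"],4),"t",round(o["time"],2))
E
python3 - <<'E'
from h import *
for n in ("top","scene"):
    im=np.load(f"pics/{n}0.npz")["im"].astype(np.float32).mean(2)
    for x,z in ((-24,.038),(-22,.038),(-20,.038),(-12,.06),(0,.063)):
        ys=np.arange(-50,50.1,.5); P=np.array([world(x/1000,y/1000,z) for y in ys]); uv=proj(n,P).astype(np.float32)
        s=cv2.remap(im,uv[:,:1],uv[:,1:],cv2.INTER_CUBIC)[:,0]
        A=np.c_[np.ones_like(ys),ys,ys**2,np.cos(2*np.pi*ys/12),np.sin(2*np.pi*ys/12)]
        m=(ys>-48)&(ys<40); c,*_=np.linalg.lstsq(A[m],s[m],rcond=None); 
        print(n,x,z,"amp %.1f bright at y=%.2f mod 12"%(np.hypot(c[3],c[4]),np.arctan2(c[4],c[3])/2/np.pi*12%12),"res",(s[m]-A[m]@c).std().round(1))
im=np.load("pics/top0.npz")["im"].astype(int)
sat=im.max(2)-im.min(2)
m,_,_=blob((sat<25)&(im.sum(2)>330),(238,190,70,60)); v,u=np.nonzero(m); p=stand(ray("top",np.c_[u,v],.035)[:,:2])*1000
print("rest in stand",p.mean(0)); w,V=np.linalg.eigh(np.cov(p.T)); print("rest yaw residual deg",np.degrees(np.arctan(-V[0,1]/V[1,1])))
go((*LEAF["grip"],0.06),LEAF["yaw"])
E
```

```text
top -24 0.038 amp 11.3 bright at y=3.25 mod 12 res 1.6
top -22 0.038 amp 11.1 bright at y=3.06 mod 12 res 1.6
top -20 0.038 amp 8.5 bright at y=2.97 mod 12 res 1.3
top -12 0.06 amp 0.6 bright at y=0.69 mod 12 res 0.6
top 0 0.063 amp 0.3 bright at y=7.57 mod 12 res 0.6
scene -24 0.038 amp 3.1 bright at y=2.77 mod 12 res 3.5
scene -22 0.038 amp 2.0 bright at y=3.26 mod 12 res 2.6
scene -20 0.038 amp 0.7 bright at y=4.06 mod 12 res 0.8
scene -12 0.06 amp 0.4 bright at y=11.11 mod 12 res 0.4
scene 0 0.063 amp 0.1 bright at y=4.90 mod 12 res 0.5
rest in stand [-79.60486482  -0.28694414]
rest yaw residual deg -0.10804339698035585
tool x [-3.0e-04  1.4e-03 -1.0e+00] jaw yaw deg -69.27 tcp [ 0.1858 -0.4907  0.2511]
tx 4.781 ty -1.814 tz -7.350 roll -7.527 q6 -0.15 F [ 0.5 -0.  -1.1] open 0.0915 t 0.1
```

Grooves show clearly: the thread crest lies at stand y≈3.1 mm, so the leaf origin should go to y≈-2.9. I'll grip the block across its 34 mm length (jaws along leaf y). That centres the leaf in y.

```bash
python3 -m crank '[{"fingers":1,"tx":0.5,"ty":-0.3,"tz":-1.2,"roll":0.25},{"fingers":1,"tx":1,"ty":-0.6,"tz":-2.4,"roll":0.5},{"fingers":1,"tx":1.5,"ty":-0.9,"tz":-3.6,"roll":0.75},{"fingers":1,"tx":2.1,"ty":-1.2,"tz":-4.9,"roll":1},{"fingers":1,"tx":2.7,"ty":-1.5,"tz":-6.1,"roll":1.25},{"fingers":1,"tx":3.3,"ty":-1.814,"tz":-7.35,"roll":1.47},{"fingers":1,"tx":3.75,"ty":-1.814,"tz":-7.35,"roll":1.47},{"fingers":1,"tx":3.75,"ty":-1.814,"tz":-7.35,"roll":1.47}]' 35
python3 - <<'E'
from h import *
for n in ("top","scene"):
    im,d=read_camera(n); cv2.imwrite(f"pics/{n}1.png",im[:,:,::-1])
t=cv2.imread("pics/top1.png")[200:300,340:440]; s=cv2.imread("pics/scene1.png")[90:190,200:300]
cv2.imwrite("pics/c2.png",cv2.resize(np.hstack([t,s]),(800,400),interpolation=cv2.INTER_CUBIC))
go((*LEAF["grip"],0.034),LEAF["yaw"]+np.pi/2)
E
```

```text
time: 1.1
tool_pos: [0.4347, -0.3178, 0.1002]
tool_rot: [-0.846, 1.567, 2.402]
contact_force: [0.4, -0.4, -0.9]
opening: 0.0918
tool x [-0.e+00 -1.e-04 -1.e+00] jaw yaw deg -84.0 tcp [ 0.435  -0.3195  0.102 ]
tx 1.700 ty -0.024 tz -0.003 roll 0.000 q6 0.69 F [-0.2 -0.8 -0.1] open 0.0914 t 1.2
```

View pics/c2.png

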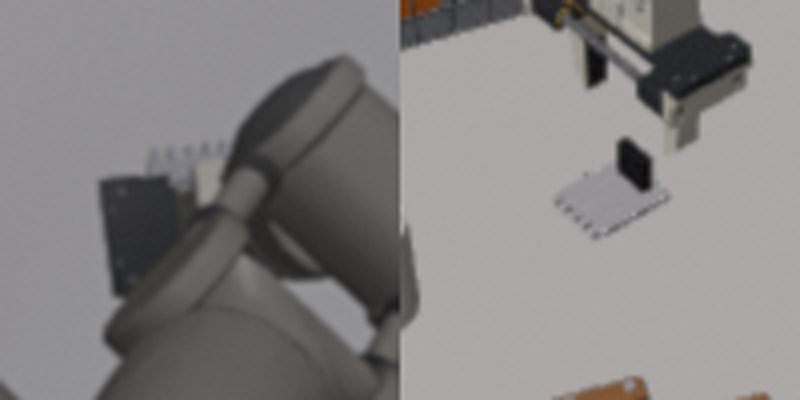

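The gripper straddles the grip block; the scene view shows it between the fingers at (635,165) in the crop, with the plate clear. I'll go down and close.

```bash
python3 -m crank '[{"fingers":1,"tx":0.8,"ty":0,"tz":0,"roll":0},{"fingers":1,"tx":1.4,"ty":0,"tz":0,"roll":0},{"fingers":1,"tx":1.66,"ty":0,"tz":0,"roll":0},{"fingers":1,"tx":1.66,"ty":0,"tz":0,"roll":0},{"fingers":-1,"tx":1.66,"ty":0,"tz":0,"roll":0},{"fingers":-1,"tx":1.66,"ty":0,"tz":0,"roll":0},{"fingers":-1,"tx":1.66,"ty":0,"tz":0,"roll":0},{"fingers":-1,"tx":1.66,"ty":0,"tz":0,"roll":0}]' 35
python3 -c "
from h import *
go((*LEAF['grip'],0.15))
"
```

```text
time: 2.2
tool_pos: [0.4353, -0.3192, 0.0356]
tool_rot: [2.166, 1.57, -0.871]
contact_force: [0.2, 0.1, -0.8]
opening: 0.0568
tool x [ 3.e-04 -4.e-04 -1.e+00] jaw yaw deg -83.97 tcp [ 0.4353 -0.3192  0.0356]
tx -2.861 ty -0.016 tz 0.004 roll 0.000 q6 0.69 F [ 0.2  0.1 -0.8] open 0.0568 t 2.2
```

```bash
python3 -m crank '[{"fingers":-1},{"fingers":-1},{"fingers":-1},{"fingers":-1},{"fingers":-1},{"fingers":-1},{"fingers":-1,"tx":-0.3},{"fingers":-1,"tx":-1}]' 35
python3 -m crank '[{"fingers":-1,"tx":-0.6},{"fingers":-1,"tx":-1.2},{"fingers":-1,"tx":-2},{"fingers":-1,"tx":-2},{"fingers":-1,"tx":-2},{"fingers":-1,"tx":-2},{"fingers":-1,"tx":-2},{"fingers":-1,"tx":-2}]' 35
python3 - <<'E'
from h import *
im,d=read_camera("scene"); cv2.imwrite("pics/scene2.png",im[:,:,::-1])
cv2.imwrite("pics/c3.png",cv2.resize(im[80:200,190:310,::-1],(480,480),interpolation=cv2.INTER_CUBIC))
# leaf origin target in stand (-0.062,-0.0029): grip 38 mm behind
go(world(-0.075-0.038,-0.0029,0.15),SY+np.pi/2)
E
```

```text
tool x [ 2.e-04 -2.e-04 -1.e+00] jaw yaw deg -83.97 tcp [ 0.4352 -0.3191  0.0355]
tx -2.865 ty -8.014 tz -2.902 roll 2.023 q6 0.69 F [-0.6 -0.2 -0. ] open 0.052 t 2.25invalid input at $[0]: expected keys fingers, tx, ty, tz, roll
invalid input at $[0]: expected keys fingers, tx, ty, tz, roll
```

View pics/c3.png

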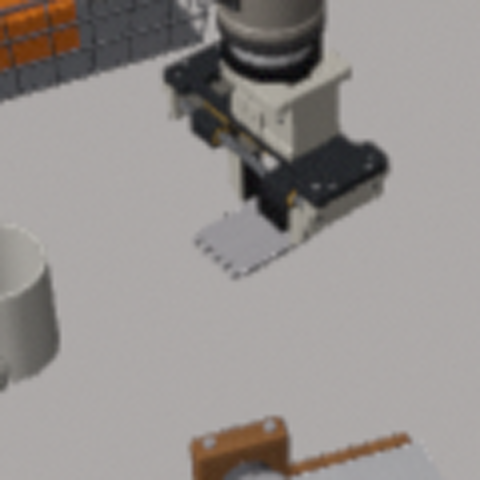

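All keys are needed, so both calls were refused. The picture shows the fingers still half open around the block, with the plate flat at (245,245). I'll repeat with full rows.

```bash
python3 -m crank '[{"fingers":-1,"tx":0,"ty":0,"tz":0,"roll":0},{"fingers":-1,"tx":0,"ty":0,"tz":0,"roll":0},{"fingers":-1,"tx":0,"ty":0,"tz":0,"roll":0},{"fingers":-1,"tx":0,"ty":0,"tz":0,"roll":0},{"fingers":-1,"tx":0,"ty":0,"tz":0,"roll":0},{"fingers":-1,"tx":0,"ty":0,"tz":0,"roll":0},{"fingers":-1,"tx":0,"ty":0,"tz":0,"roll":0},{"fingers":-1,"tx":-0.3,"ty":0,"tz":0,"roll":0}]' 35
python3 -m crank '[{"fingers":-1,"tx":-0.5,"ty":0,"tz":0,"roll":0},{"fingers":-1,"tx":-1,"ty":0,"tz":0,"roll":0},{"fingers":-1,"tx":-1.7,"ty":0,"tz":0,"roll":0},{"fingers":-1,"tx":-2.5,"ty":0,"tz":0,"roll":0},{"fingers":-1,"tx":-2.5,"ty":0,"tz":0,"roll":0},{"fingers":-1,"tx":-2.5,"ty":0,"tz":0,"roll":0},{"fingers":-1,"tx":-2.5,"ty":0,"tz":0,"roll":0},{"fingers":-1,"tx":-2.5,"ty":0,"tz":0,"roll":0}]' 35
python3 - <<'E'
from h import *
im,d=read_camera("scene"); cv2.imwrite("pics/scene3.png",im[:,:,::-1])
cv2.imwrite("pics/c4.png",cv2.resize(im[60:180,190:310,::-1],(480,480),interpolation=cv2.INTER_CUBIC))
go(world(-0.075-0.038,-0.0029,0.15),SY+np.pi/2)
E
```

```text
time: 3.25
tool_pos: [0.4344, -0.3183, 0.0467]
tool_rot: [-0.891, 1.568, 2.356]
contact_force: [0.1, 0.1, -2.5]
opening: 0.0337
time: 4.25
tool_pos: [0.4348, -0.3187, 0.1463]
tool_rot: [-0.882, 1.569, 2.365]
contact_force: [0.3, 0.3, -2.7]
opening: 0.0336
tool x [-0.0011  0.0011 -1.    ] jaw yaw deg -83.97 tcp [ 0.4349 -0.3188  0.1465]
tx -0.081 ty -8.007 tz -2.909 roll 2.023 q6 0.69 F [-0.6 -0.1 -2.6] open 0.0338 t 4.3
```

View pics/c4.png

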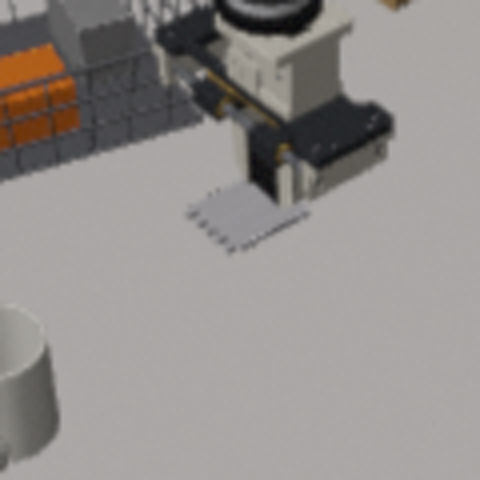

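The leaf is held level by the block (plate at (245,215), teeth towards lower left). I'll carry it over the rest, with the tips about 24 mm short of the screw.

```bash
python3 -m crank '[{"fingers":-1,"tx":-0.1,"ty":-0.8,"tz":-0.3,"roll":0.2},{"fingers":-1,"tx":-0.1,"ty":-1.9,"tz":-0.7,"roll":0.5},{"fingers":-1,"tx":-0.1,"ty":-3.2,"tz":-1.2,"roll":0.8},{"fingers":-1,"tx":-0.1,"ty":-4.5,"tz":-1.6,"roll":1.1},{"fingers":-1,"tx":-0.1,"ty":-5.8,"tz":-2.1,"roll":1.5},{"fingers":-1,"tx":-0.1,"ty":-7,"tz":-2.5,"roll":1.8},{"fingers":-1,"tx":-0.1,"ty":-7.7,"tz":-2.8,"roll":1.95},{"fingers":-1,"tx":-0.1,"ty":-8.007,"tz":-2.909,"roll":2.023}]' 35
python3 - <<'E'
from h import *
im,d=read_camera("top"); cv2.imwrite("pics/top4.png",im[:,:,::-1])
cv2.imwrite("pics/c5.png",cv2.resize(im[150:260,220:330,::-1],(550,550),interpolation=cv2.INTER_CUBIC))
go(world(-0.075-0.038,-0.0029,0.0735),SY+np.pi/2)
E
```

```text
time: 5.3
tool_pos: [0.5174, 0.0136, 0.151]
tool_rot: [-0.348, 1.57, 2.547]
contact_force: [-0.4, -1.5, -2.2]
opening: 0.0338
tool x [-2.e-04  8.e-04 -1.e+00] jaw yaw deg -104.13 tcp [0.5175 0.0142 0.151 ]
tx 1.937 ty 0.061 tz -0.002 roll 0.007 q6 1.7 F [ 0.1  1.5 -2.8] open 0.0337 t 5.35
```

View pics/c5.png

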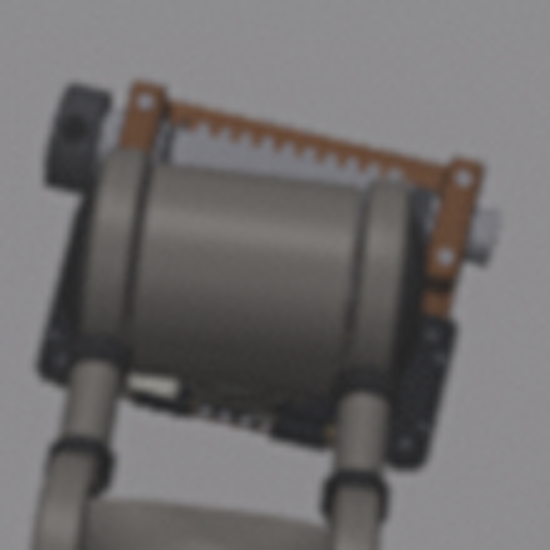

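The arm hides the teeth from above (only the screw and end blocks are visible, crests at rows 130-170). From here I'll rely on the measured phase and on feel.

```bash
python3 -m crank '[{"fingers":-1,"tx":0.5,"ty":0.03,"tz":0,"roll":0},{"fingers":-1,"tx":1,"ty":0.06,"tz":0,"roll":0},{"fingers":-1,"tx":1.5,"ty":0.06,"tz":0,"roll":0},{"fingers":-1,"tx":1.8,"ty":0.06,"tz":0,"roll":0},{"fingers":-1,"tx":1.93,"ty":0.06,"tz":0,"roll":0},{"fingers":-1,"tx":1.93,"ty":0.06,"tz":0,"roll":0},{"fingers":-1,"tx":1.93,"ty":0.06,"tz":0,"roll":0},{"fingers":-1,"tx":1.93,"ty":0.06,"tz":0,"roll":0}]' 35
python3 -m crank '[{"fingers":-1,"tx":0.02,"ty":0,"tz":0,"roll":0},{"fingers":-1,"tx":0.03,"ty":0,"tz":0,"roll":0},{"fingers":-1,"tx":0.04,"ty":0,"tz":0,"roll":0},{"fingers":-1,"tx":0.05,"ty":0,"tz":0,"roll":0},{"fingers":-1,"tx":0.06,"ty":0,"tz":0,"roll":0},{"fingers":-1,"tx":0.07,"ty":0,"tz":0,"roll":0},{"fingers":-1,"tx":0.07,"ty":0,"tz":0,"roll":0},{"fingers":-1,"tx":0.07,"ty":0,"tz":0,"roll":0}]' 35
```

```text
time: 6.35
tool_pos: [0.517, 0.0093, 0.0746]
tool_rot: [-3.105, 1.57, -0.211]
contact_force: [0.4, -0.3, -2.0]
opening: 0.0339
time: 7.35
tool_pos: [0.5166, 0.0093, 0.0713]
tool_rot: [2.332, 1.571, -1.057]
contact_force: [0.5, -0.0, -2.2]
opening: 0.0332
```

```bash
python3 -m crank '[{"fingers":-1,"tx":0.005,"ty":-0.02,"tz":0,"roll":0},{"fingers":-1,"tx":0.01,"ty":-0.04,"tz":0,"roll":0},{"fingers":-1,"tx":0.015,"ty":-0.06,"tz":0,"roll":0},{"fingers":-1,"tx":0.02,"ty":-0.06,"tz":0,"roll":0},{"fingers":-1,"tx":0.025,"ty":-0.06,"tz":0,"roll":0},{"fingers":-1,"tx":0.025,"ty":-0.06,"tz":0,"roll":0},{"fingers":-1,"tx":0.025,"ty":-0.06,"tz":0,"roll":0},{"fingers":-1,"tx":0.025,"ty":-0.06,"tz":0,"roll":0}]' 35
python3 - <<'E'
from h import *
for i in range(4):
    im,d=read_camera("top"); o=observe(); print(o["tool_pos"].round(4),o["contact_force"].round(1),"stand",(stand(o["tool_pos"][:2])*1000).round(2))
go(world(-0.075-0.038,-0.0029,0.0705),SY+np.pi/2)
E
```

```text
time: 8.35
tool_pos: [0.5172, 0.0116, 0.0703]
tool_rot: [2.107, 1.571, -1.283]
contact_force: [-0.2, 0.2, -1.5]
opening: 0.0337
[0.5172 0.0116 0.0703] [-0.2  0.3 -1.7] stand [[-112.68   -3.12]]
[0.5172 0.0116 0.0703] [-1.1  0.4 -1.1] stand [[-112.67   -3.1 ]]
[0.5172 0.0116 0.0703] [ 0.4 -0.8 -1.5] stand [[-112.69   -3.12]]
[0.5172 0.0116 0.0703] [-0.3  0.  -2.1] stand [[-112.68   -3.12]]
tool x [ 0.e+00 -1.e-04 -1.e+00] jaw yaw deg -104.2 tcp [0.5172 0.0116 0.0703]
tx -0.004 ty -0.005 tz 0.008 roll -0.000 q6 1.69 F [-0.3  0.  -2.1] open 0.0339 t 8.55
```

```bash
python3 -m crank '[{"fingers":-1,"tx":0.005,"ty":0,"tz":0,"roll":0},{"fingers":-1,"tx":0.01,"ty":0,"tz":0,"roll":0},{"fingers":-1,"tx":0.015,"ty":0,"tz":0,"roll":0},{"fingers":-1,"tx":0.02,"ty":0,"tz":0,"roll":0},{"fingers":-1,"tx":0.025,"ty":0,"tz":0,"roll":0},{"fingers":-1,"tx":0.025,"ty":0,"tz":0,"roll":0},{"fingers":-1,"tx":0.025,"ty":0,"tz":0,"roll":0},{"fingers":-1,"tx":0.025,"ty":0,"tz":0,"roll":0}]' 35
python3 -c "
from h import *
print(observe()['torque'].round(2)); go(world(-0.113,-0.0029,0.0705))"
```

```text
time: 9.55
tool_pos: [0.5172, 0.0116, 0.0703]
tool_rot: [3.047, 1.57, -0.342]
contact_force: [-3.9, 0.5, 10.5]
opening: 0.0341
[0.17 0.72 0.03]
tool x [ 6.e-04 -2.e-04 -1.e+00] jaw yaw deg -104.19 tcp [0.5172 0.0116 0.0703]
tx -0.006 ty -0.005 tz 0.008 roll 0.000 q6 1.69 F [-3.9  0.5 10.5] open 0.0341 t 9.55
```

Contact with the rest is clear: z stayed at 0.0703 and the force rose by about 13 N. I'll ease off to a light down-load and slide to x≈-53, just short of the crests.

```bash
python3 -m crank '[{"fingers":-1,"tx":-0.015,"ty":0,"tz":0,"roll":0},{"fingers":-1,"tx":-0.015,"ty":0,"tz":-0.08,"roll":0},{"fingers":-1,"tx":-0.015,"ty":0,"tz":-0.17,"roll":0},{"fingers":-1,"tx":-0.015,"ty":0,"tz":-0.26,"roll":0},{"fingers":-1,"tx":-0.015,"ty":0,"tz":-0.35,"roll":0},{"fingers":-1,"tx":-0.015,"ty":0,"tz":-0.44,"roll":0},{"fingers":-1,"tx":-0.015,"ty":0,"tz":-0.51,"roll":0},{"fingers":-1,"tx":-0.015,"ty":0,"tz":-0.51,"roll":0}]' 35
python3 -c "
from h import *
print(observe()['torque'].round(2)); go(world(-0.083,-0.0029,0.0705),SY+np.pi/2); print(stand(observe()['tool_pos'][:2])*1000)"
```

```text
time: 10.55
tool_pos: [0.5362, 0.0069, 0.0703]
tool_rot: [0.063, 1.569, 2.957]
contact_force: [-6.1, 1.4, 8.1]
opening: 0.0337
[0.31 0.93 0.02]
tool x [-1.8e-03  3.0e-04 -1.0e+00] jaw yaw deg -104.2 tcp [0.5362 0.0069 0.0703]
tx -0.006 ty -0.004 tz -0.252 roll 0.000 q6 1.69 F [-6.1  1.4  8.1] open 0.0337 t 10.55
[[-93.0871514   -3.04467993]]
```

```bash
python3 -m crank '[{"fingers":-1,"tx":-0.012,"ty":0,"tz":0,"roll":0},{"fingers":-1,"tx":-0.012,"ty":0,"tz":-0.02,"roll":0},{"fingers":-1,"tx":-0.012,"ty":0,"tz":-0.04,"roll":0},{"fingers":-1,"tx":-0.012,"ty":0,"tz":-0.06,"roll":0},{"fingers":-1,"tx":-0.012,"ty":0,"tz":-0.08,"roll":0},{"fingers":-1,"tx":-0.012,"ty":0,"tz":-0.1,"roll":0},{"fingers":-1,"tx":-0.012,"ty":0,"tz":-0.1,"roll":0},{"fingers":-1,"tx":-0.012,"ty":0,"tz":-0.1,"roll":0}]' 35
python3 -m crank '[{"fingers":-1,"tx":0,"ty":0,"tz":-0.01,"roll":0},{"fingers":-1,"tx":0,"ty":0,"tz":-0.02,"roll":0},{"fingers":-1,"tx":0,"ty":0,"tz":-0.03,"roll":0},{"fingers":-1,"tx":0,"ty":0,"tz":-0.04,"roll":0},{"fingers":-1,"tx":0,"ty":0,"tz":-0.05,"roll":0},{"fingers":-1,"tx":0,"ty":0,"tz":-0.05,"roll":0},{"fingers":-1,"tx":0,"ty":0,"tz":-0.05,"roll":0},{"fingers":-1,"tx":0,"ty":0,"tz":-0.05,"roll":0}]' 35
python3 -c "
from h import *
print(observe()['torque'].round(2)); go(world(-0.083,-0.0029,0.0705),SY+np.pi/2); print(stand(observe()['tool_pos'][:2])*1000)"
```

```text
time: 11.55
tool_pos: [0.5409, 0.0056, 0.0703]
tool_rot: [2.326, 1.571, -1.064]
contact_force: [-2.5, -0.1, -0.0]
opening: 0.0338
time: 12.55
tool_pos: [0.5416, 0.0055, 0.0703]
tool_rot: [0.126, 1.568, 3.02]
contact_force: [-7.4, 2.1, 5.7]
opening: 0.0337
[0.39 1.17 0.08]
tool x [-2.8e-03  3.0e-04 -1.0e+00] jaw yaw deg -104.18 tcp [0.5416 0.0055 0.0703]
tx -0.005 ty -0.005 tz -0.114 roll 0.002 q6 1.69 F [-7.4  2.1  5.7] open 0.0337 t 12.55
[[-87.55012832  -3.09362548]]
```

Contact is felt about 1.5 mm past the nominal crest position, with about 7.7 N of push. The tips seem to be on the crests or their edges, so I'll sweep lightly along y under this push.

```bash
python3 -m crank '[{"fingers":-1,"tx":-0.01,"ty":-0.008,"tz":0,"roll":0},{"fingers":-1,"tx":-0.01,"ty":-0.016,"tz":0,"roll":0},{"fingers":-1,"tx":-0.01,"ty":-0.024,"tz":0,"roll":0},{"fingers":-1,"tx":-0.01,"ty":-0.032,"tz":0,"roll":0},{"fingers":-1,"tx":-0.01,"ty":-0.04,"tz":0,"roll":0},{"fingers":-1,"tx":-0.01,"ty":-0.048,"tz":0,"roll":0},{"fingers":-1,"tx":-0.01,"ty":-0.05,"tz":0,"roll":0},{"fingers":-1,"tx":-0.01,"ty":-0.05,"tz":0,"roll":0}]' 35
cat > st.py <<'E'
from h import *
o=observe(); p=stand(o["tool_pos"])[0]*1000; F=o["contact_force"]; c,s=np.cos(SY),np.sin(SY)
print("stand tcp",p.round(2),"z",(o["tool_pos"][2]*1000).round(2),"F stand x %.1f y %.1f z %.1f"%(F[0]*c+F[1]*s,-F[0]*s+F[1]*c,F[2]),"tq",o["torque"].round(2))
go(world(-0.083,-0.0029,0.0705),SY+np.pi/2)
E
python3 st.py
```

```text
time: 13.55
tool_pos: [0.5433, 0.0071, 0.0708]
tool_rot: [2.367, 1.571, -1.022]
contact_force: [-0.4, 0.9, -1.6]
opening: 0.0339
stand tcp [-86.25  -1.12] z 70.78 F stand x -0.6 y 0.7 z -1.6 tq [0.05 0.08 0.01]
tool x [ 1.e-04 -1.e-04 -1.e+00] jaw yaw deg -104.2 tcp [0.5433 0.0071 0.0708]
tx 0.007 ty 0.044 tz -0.081 roll -0.000 q6 1.69 F [-0.4  0.9 -1.6] open 0.0339 t 13.55
```

The force vanished and x advanced, so the tips have probably found the grooves at y≈-1.1. I'll lower slightly and advance gently.

```bash
python3 -m crank '[{"fingers":-1,"tx":0.005,"ty":0,"tz":-0.01,"roll":0},{"fingers":-1,"tx":0.005,"ty":0,"tz":-0.02,"roll":0},{"fingers":-1,"tx":0.005,"ty":0,"tz":-0.03,"roll":0},{"fingers":-1,"tx":0.005,"ty":0,"tz":-0.04,"roll":0},{"fingers":-1,"tx":0.005,"ty":0,"tz":-0.05,"roll":0},{"fingers":-1,"tx":0.005,"ty":0,"tz":-0.05,"roll":0},{"fingers":-1,"tx":0.005,"ty":0,"tz":-0.05,"roll":0},{"fingers":-1,"tx":0.005,"ty":0,"tz":-0.05,"roll":0}]' 35
python3 st.py
```

```text
time: 14.55
tool_pos: [0.5452, 0.0066, 0.0706]
tool_rot: [1.725, 1.571, -1.664]
contact_force: [0.2, 0.9, -2.4]
opening: 0.0336
stand tcp [-84.29  -1.12] z 70.58 F stand x -0.0 y 0.9 z -2.4 tq [-0.01  0.05 -0.05]
tool x [-0.e+00 -1.e-04 -1.e+00] jaw yaw deg -104.2 tcp [0.5452 0.0066 0.0706]
tx 0.002 ty 0.044 tz -0.032 roll -0.000 q6 1.69 F [ 0.2  0.9 -2.4] open 0.0336 t 14.55
```

```bash
python3 -m crank '[{"fingers":-1,"tx":0.008,"ty":0,"tz":-0.01,"roll":0},{"fingers":-1,"tx":0.008,"ty":0,"tz":-0.02,"roll":0},{"fingers":-1,"tx":0.008,"ty":0,"tz":-0.03,"roll":0},{"fingers":-1,"tx":0.008,"ty":0,"tz":-0.04,"roll":0},{"fingers":-1,"tx":0.008,"ty":0,"tz":-0.05,"roll":0},{"fingers":-1,"tx":0.008,"ty":0,"tz":-0.05,"roll":0},{"fingers":-1,"tx":0.008,"ty":0,"tz":-0.05,"roll":0},{"fingers":-1,"tx":0.008,"ty":0,"tz":-0.05,"roll":0}]' 35
python3 st.py
```

```text
time: 15.55
tool_pos: [0.5464, 0.0063, 0.0703]
tool_rot: [0.144, 1.569, 3.038]
contact_force: [-4.5, 1.6, 4.1]
opening: 0.0339
stand tcp [-83.05  -1.11] z 70.3 F stand x -4.8 y 0.4 z 4.1 tq [0.2  0.71 0.07]
tool x [-1.6e-03  2.0e-04 -1.0e+00] jaw yaw deg -104.19 tcp [0.5464 0.0063 0.0703]
tx -0.005 ty 0.045 tz -0.001 roll 0.001 q6 1.69 F [-4.5  1.6  4.1] open 0.0339 t 15.55
```

```bash
python3 -m crank '[{"fingers":-1,"tx":-0.006,"ty":0,"tz":0,"roll":0},{"fingers":-1,"tx":-0.006,"ty":0,"tz":-0.01,"roll":0},{"fingers":-1,"tx":-0.006,"ty":0,"tz":-0.02,"roll":0},{"fingers":-1,"tx":-0.006,"ty":0,"tz":-0.02,"roll":0},{"fingers":-1,"tx":-0.006,"ty":0,"tz":-0.02,"roll":0},{"fingers":-1,"tx":-0.006,"ty":0,"tz":-0.02,"roll":0},{"fingers":-1,"tx":-0.006,"ty":0,"tz":-0.02,"roll":0},{"fingers":-1,"tx":-0.006,"ty":0,"tz":-0.02,"roll":0}]' 35
python3 st.py
```

```text
time: 16.55
tool_pos: [0.5466, 0.0062, 0.0703]
tool_rot: [0.127, 1.568, 3.021]
contact_force: [-8.2, 1.7, 4.3]
opening: 0.0338
stand tcp [-82.85  -1.13] z 70.35 F stand x -8.4 y -0.4 z 4.3 tq [0.28 1.18 0.08]
tool x [-3.1e-03  4.0e-04 -1.0e+00] jaw yaw deg -104.19 tcp [0.5466 0.0062 0.0703]
tx -0.004 ty 0.044 tz 0.004 roll 0.001 q6 1.69 F [-8.2  1.7  4.3] open 0.0338 t 16.55
```

It stops firmly at TCP x = -82.85 (nominal home -83) with 8.4 N. I'll unload the vertical slightly and hold the push for 2 s.

```bash
for k in 1; do python3 -m crank '[{"fingers":-1,"tx":-0.005,"ty":0,"tz":-0.003,"roll":0},{"fingers":-1,"tx":-0.005,"ty":0,"tz":-0.006,"roll":0},{"fingers":-1,"tx":-0.005,"ty":0,"tz":-0.006,"roll":0},{"fingers":-1,"tx":-0.005,"ty":0,"tz":-0.006,"roll":0},{"fingers":-1,"tx":-0.005,"ty":0,"tz":-0.006,"roll":0},{"fingers":-1,"tx":-0.005,"ty":0,"tz":-0.006,"roll":0},{"fingers":-1,"tx":-0.005,"ty":0,"tz":-0.006,"roll":0},{"fingers":-1,"tx":-0.005,"ty":0,"tz":-0.006,"roll":0}]' 35; python3 st.py; done
python3 -m crank '[{"fingers":-1,"tx":0,"ty":0,"tz":0,"roll":0},{"fingers":-1,"tx":0,"ty":0,"tz":0,"roll":0},{"fingers":-1,"tx":0,"ty":0,"tz":0,"roll":0},{"fingers":-1,"tx":0,"ty":0,"tz":0,"roll":0},{"fingers":-1,"tx":0,"ty":0,"tz":0,"roll":0},{"fingers":-1,"tx":0,"ty":0,"tz":0,"roll":0},{"fingers":-1,"tx":0,"ty":0,"tz":0,"roll":0},{"fingers":-1,"tx":0,"ty":0,"tz":0,"roll":0}]' 35; python3 st.py
```

```text
time: 17.55
tool_pos: [0.5467, 0.0062, 0.0704]
tool_rot: [0.14, 1.567, 3.034]
contact_force: [-8.0, 1.0, 2.3]
opening: 0.0338
stand tcp [-82.78  -1.17] z 70.39 F stand x -8.0 y -1.0 z 2.3 tq [0.32 1.23 0.06]
tool x [-3.6e-03  4.0e-04 -1.0e+00] jaw yaw deg -104.18 tcp [0.5467 0.0062 0.0704]
tx -0.003 ty 0.043 tz 0.005 roll 0.002 q6 1.69 F [-8.   1.   2.3] open 0.0338 t 17.55
time: 18.55
tool_pos: [0.5467, 0.0062, 0.0704]
tool_rot: [0.129, 1.567, 3.023]
contact_force: [-8.3, 2.4, 3.8]
opening: 0.033
stand tcp [-82.78  -1.14] z 70.42 F stand x -8.6 y 0.3 z 3.8 tq [0.36 1.18 0.11]
tool x [-3.5e-03  4.0e-04 -1.0e+00] jaw yaw deg -104.18 tcp [0.5467 0.0062 0.0704]
tx -0.002 ty 0.044 tz 0.006 roll 0.002 q6 1.69 F [-8.3  2.4  3.8] open 0.033 t 18.55
```

The push held at about 8.3 N for over 2 s with no movement. I'll relax, open, rise and clear the view.

```bash
python3 -m crank '[{"fingers":-1,"tx":-0.005,"ty":0,"tz":0.02,"roll":0},{"fingers":-1,"tx":-0.005,"ty":0,"tz":0.03,"roll":0},{"fingers":-1,"tx":-0.005,"ty":0,"tz":0.03,"roll":0},{"fingers":0.2,"tx":-0.005,"ty":0,"tz":0.03,"roll":0},{"fingers":0.2,"tx":-0.005,"ty":0,"tz":0.03,"roll":0},{"fingers":0.2,"tx":-0.005,"ty":0,"tz":0.03,"roll":0},{"fingers":0.2,"tx":-0.005,"ty":0,"tz":0.03,"roll":0},{"fingers":0.2,"tx":-0.005,"ty":0,"tz":0.03,"roll":0}]' 35; python3 st.py
python3 -m crank '[{"fingers":0.2,"tx":-0.4,"ty":0,"tz":0,"roll":0},{"fingers":0.2,"tx":-1,"ty":0,"tz":0,"roll":0},{"fingers":0.2,"tx":-1.8,"ty":0,"tz":0,"roll":0},{"fingers":0.2,"tx":-2.5,"ty":0.8,"tz":0.5,"roll":0},{"fingers":0.2,"tx":-3,"ty":2,"tz":1.2,"roll":0},{"fingers":0.2,"tx":-3,"ty":3.2,"tz":1.8,"roll":0},{"fingers":0.2,"tx":-3,"ty":4.4,"tz":2,"roll":0},{"fingers":0.2,"tx":-3,"ty":5,"tz":2,"roll":0}]' 35
python3 - <<'E'
from h import *
for n in ("top","scene"):
    im,d=read_camera(n); np.savez(f"pics/{n}5.npz",im=im); cv2.imwrite(f"pics/{n}5.png",im[:,:,::-1])
t=cv2.imread("pics/top5.png")[155:250,228:323]; s=cv2.imread("pics/scene5.png")[170:265,230:325]
cv2.imwrite("pics/c6.png",cv2.resize(np.hstack([t,s]),(800,400),interpolation=cv2.INTER_CUBIC))
E
```

```text
time: 19.55
tool_pos: [0.5471, 0.0061, 0.071]
tool_rot: [3.026, 1.57, -0.364]
contact_force: [0.4, 0.1, 0.5]
opening: 0.055
stand tcp [-82.31  -1.1 ] z 70.97 F stand x 0.3 y 0.2 z 0.5 tq [0.1  0.08 0.04]
tool x [ 3.e-04 -1.e-04 -1.e+00] jaw yaw deg -104.2 tcp [0.5471 0.0061 0.071 ]
tx 0.012 ty 0.045 tz 0.017 roll -0.000 q6 1.69 F [0.4 0.1 0.5] open 0.055 t 19.55
time: 20.55
tool_pos: [0.4194, -0.17, 0.1924]
tool_rot: [2.664, 1.569, -0.728]
contact_force: [0.7, -0.0, -0.4]
opening: 0.0548
```

View pics/c6.png

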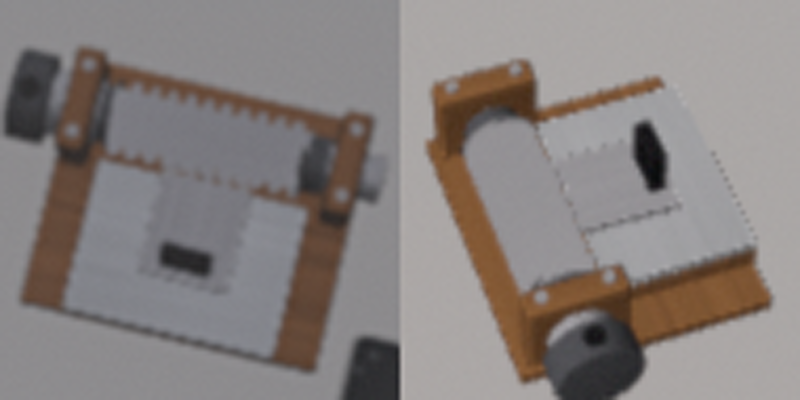

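The leaf lies flat, teeth meshed with the screw's near edge (top crop (205,175)), block at (185,260). I'll measure its back and side edges in the stand frame, with the rest's front edge as reference.

```bash
python3 - <<'E'
from h import *
im=np.load("pics/top5.npz")["im"].astype(np.float32)
def edge(im,a,b,z,n=241):
    t=np.linspace(0,1,n); P=np.array([world(*(np.array(a)*(1-k)+np.array(b)*k)/1000,z) for k in t]); uv=proj("top",P).astype(np.float32)
    s=cv2.remap(im,uv[:,:1],uv[:,1:],cv2.INTER_LINEAR).reshape(n,-1)[:,0]; s=cv2.GaussianBlur(s.reshape(-1,1),(1,21),0)[:,0]
    g=np.abs(np.gradient(s))[12:-12]; k=12+g.argmax(); w=g**4; k=12+(np.arange(len(g))*w).sum()/w.sum()
    return np.array(a)*(1-k/(n-1))+np.array(b)*k/(n-1), s[0],s[-1]
print("rest front"); 
for y in (-50,-30,10,40): print(y,edge(im,(-145,y),(-118,y),.035))
print("leaf back")
for y in (-26,-24,20,22,24): print(y,edge(im,(-112,y),(-84,y),.041))
print("leaf sides")
for x in (-72,-64,-56,-48,-40): print(x,edge(im,(x,-50),(x,-15),.041)[0],edge(im,(x,50),(x,15),.041)[0])
a=np.load("pics/scene0.npz")["im"].astype(int); b=np.load("pics/scene5.npz")["im"].astype(int)
d=np.abs(a-b).max(2); print("scene change mug",(d[135:180,170:210]>25).sum(),"fine",(d[255:300,350:392]>25).sum(),"tape",(d[310:375,300:362]>25).sum())
E
```

```text
rest front
-50 (array([-132.37321685,  -50.        ]), np.float32(140.49393), np.float32(132.95273))
-30 (array([-131.98143878,  -30.        ]), np.float32(140.99998), np.float32(133.6924))
10 (array([-132.58254317,   10.        ]), np.float32(140.4194), np.float32(131.34343))
40 (array([-132.97093992,   40.        ]), np.float32(140.60077), np.float32(129.22038))
leaf back
-26 (array([-97.96132466, -26.        ]), np.float32(133.62651), np.float32(122.34931))
-24 (array([-98.35152604, -24.        ]), np.float32(133.53967), np.float32(120.62249))
20 (array([-97.98740824,  20.        ]), np.float32(131.73871), np.float32(118.6877))
22 (array([-96.92847029,  22.        ]), np.float32(131.57808), np.float32(119.43325))
24 (array([-96.74247972,  24.        ]), np.float32(130.40024), np.float32(120.21006))
leaf sides
-72 [-72.         -22.99449213] [-72.          19.45373797]
-64 [-64.         -33.53280677] [-64.          29.22514307]
-56 [-56.         -30.52866658] [-56.          27.77389028]
-48 [-48.         -33.52872151] [-48.          28.08570999]
-40 [-40.         -33.68727665] [-40.          26.35146185]
scene change mug 0 fine 0 tape 0
```

```bash
python3 -c "
from cell import *
o=observe(); print(o['time'],o['contact_force'].round(1),o['opening']); print(hand_in())"
```

```text
20.65 [ 0.2 -0.1 -0.6] 0.05514081441130651
the job is handed in; nothing more can be done
None
```

The coarse leaf is seated in the screw's thread, released, and the job is handed in at 20.65 s of the 64 s allowed. The hand-in gives no verdict, so this rests on my own checks.

**How it went:** I gripped the leaf by its block, laid it on the rest and slid it in. It first met the crests with about 8 N. A light 2 mm sweep along the screw found the grooves. I then pushed it home and held the push at 8.0–8.6 N for just over 2 s; it moved less than 0.1 mm. The highest wrist force I read was about 11 N, though the wrist is only read at the end of each call.

**Last checks:**
- **Depth:** the leaf's back edge is 34.9 mm from the rest's front edge in the picture. Fully home would be 35 mm and resting on the crests 29 mm. The gripper stopped at -82.8 mm, where -83 mm is nominal.
- **Flat and square:** it looks flat and square in the pictures. The edges scatter by 1–2 mm at this resolution, and two of the side readings were unusable.
- **Force on the screw:** some of the push went into friction with the rest, so I estimate 5 N or more reached the screw.
- **Bystanders:** the scene camera shows no change at the mug, the fine leaf or the tape dispenser. The arm is clear and touching nothing.

**Disagreement:** the pictures put the leaf at y ≈ -2.8 mm along the screw, matching the groove I measured, while the gripper reading gave -1.1 mm. That is within the 2 mm calibration, and y only has to be within ±45 mm.

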